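# Close the clean-out hatch of the argan mill

### The arm

A 6-joint arm with a two-finger parallel gripper is mounted at the origin on the work surface. World frame = base frame: x ahead of the robot, y to its left, z up, the work surface at z = 0. Lengths are in m, angles in degrees, forces in N, time in s.
With the tool pointing down it reaches from about 0.375 to 0.9 m from the base axis. Payload 3.1 kg.
Tool frame: the origin (TCP) lies between the finger pads; the fingertips stand 11 mm ahead of it and the grasp point (between the pads) lies 8 mm behind it; z points along the fingers, y is the line along which they close (so a half turn about z gives the same grasp; the last joint's range is limited). The gripper opens to 87 mm and grips with 3 to 60 N. Pads are 19 mm wide; open, the fingers measure 117 mm over their backs; the gripper's body (75 mm by 190 mm) begins 51 mm behind the grasp point.
Start: joints at [64.544, 30.224, 82.088, -0, 67.689, -10.227], TCP at [0.164, 0.603, 0.207] pointing down, gripper open.
Joint ranges: [-176.69, 176.69], [-43.24, 126.21], [12.49, 139.97], [-82, 262], [0, 151.66], [-163.58, 163.58]. Speed limits (degrees/s): [159.86, 159.86, 180, 180, 180, 180].

### API

Orientations are given as a 3x3 rotation matrix whose columns are the frame's x, y, z axes.
In Python, from rig import bot gives the robot as it stands.
- The arm moves only by the tool apply_moves, never from a script. Its argument "steps" is a list that holds one entry, the list of rows, each a list of 7 numbers: the shift along the tool's x, y, z in cm, then the turn, a rotation vector about the tool's x, y, z in degrees, then the gripper command: -1 is shut, 1 is fully open, values between are in proportion. In form: [[[dx, dy, dz, rx, ry, rz, jaw], ...]]. A call has 1 to 20 rows; each row is the pose to reach, as a shift and turn from the pose commanded when the call began, along the tool's axes at that moment; what a row does not reach only later rows make up. A row lasts 1/8 s, in which the tool goes at most 62.5 mm and 10.7 degrees, less where a joint would pass 70% of its speed; a pose out of reach is approached as far as the arm can. A call with a gripper value outside its range is refused whole. The fingers move at their own pace and stop on an object; the grip force is fixed at half the most. Time passes only in rows, so rows that repeat a pose let the fingers close. It gives the time, the measured TCP pose, the force, the opening and the grip force at its end, in the units of the state.
- bot.read_state(): the state, without advancing time (a new reading comes with each control period).
- bot.capture(name): name is "side" or "top"; returns the picture (480x640x3 uint8, blue, green, red); there is no depth.
- bot.camera_model(name): a dict with "intrinsics" (3x3 intrinsics, pixels), "R" (3x3) and "t" (3): a world point X has camera coordinates R X + t. Camera axes: x right, y down, z forward; pixel columns grow to the right and rows downward; lengths in m; the calibration is good to about 2 mm. A picture is of the moment at which its call begins. camera_model takes no time and is no camera call.
- bot.hand_in(): hands the job in; it is judged then, once.
The state is a dict: "time_s": time; "joint_positions": joint angles; "qvel": joint speeds; "tau": joint torques, N m; "position": TCP position; "tcp_rot": TCP orientation; "force": force on the tool from outside, world axes, zero at the start; "moment": the same for the moment, N m; "opening": opening from 0.0 (shut) to 1.0 (fully open); "grasp_force": force on a finger pad.
Only numpy, scipy, OpenCV 4.12 (cv2) and the standard library are available. Lean on these libraries where they do the work, as an engineer would, in place of code of your own. Each camera call takes 0.05 s, during which the arm holds its last target. There are 200 camera calls.

### The job

The mill has been cleaned: first take the wooden spatula off its open hatch and lay it in the straw tray. Then set the metal cover over the hatch so that both screw heads come through its round holes, let go so that it settles flat on the rubber seal, and push it down the slope until the screws are fully home in the narrow slots. Treat the cover gently, neither dropping it on the mill nor forcing it, and leave the jug, bottle, jar, tin, bowl and dish where they stand.

Things in the scene. Friction and masses are not known exactly. Their poses are not given: they have to be found in the camera images.
- cover_grip (a point): hatch cover: bare metal plate 160 (y) x 120 (x) x 5 mm, 0.3 kg, starts flat on the table. Point: centre of its wooden bar grip, over the plate's middle, 30 mm above its underside. z out of the plate on the grip side, x towards the slots' closed ends. Bar along y: 80 long, 16 thick (x), 18 high (21 to 39 above the underside), on two 14 mm thick legs at y = +-28.
- keyhole (a point): the cover's keyhole on its +y side (a twin lies 120 mm away at -y): centre of the round hole, on the plate's underside, 12 mm in x and 60 mm in y from the plate's middle; axes as the cover's. Hole 20 mm across; from it a slot 8 mm wide runs to +x, closed end 26 mm from this point. Shank against the closed end is fully home.
- hatch: open hatch in the mill's sloping metal front (fixed; 30 degrees to the horizontal, rising away from the robot). Origin: centre of the opening, on the face. x up the slope, y level across, z out of the face. Front 180 (x) x 220 (y) mm, opening 76 x 90, round it a 10 mm wide rubber seal, 3 mm proud. Cover fully home: its middle at x = 0, y = 0, axes along these, grip centre 33 mm out.
- screw (a point): the +y one of two fixed screws that stand out of the front at x = 35, y = +60 and -60 mm of the hatch: its point is on the screw's axis, in the plane of the face; axes as the hatch's. Shank 6 mm across, head 13 mm across, head 11.5 to 16.5 mm out from the face. Heads centred in the round holes: cover's middle at x = +23 mm of the hatch. The seal's friction then holds the cover until pushed down (1 to 4 N).
- mill: the table-top mill, fixed, 220 mm wide; origin on the table straight under the hatch's origin, which is 120 mm up; z up, x level, away from the sloping front. Front lower edge 75 mm high at x = -78 mm, upper edge 165 mm high at x = +78 mm; behind it the stones and feed cone, up to 320 mm high, as far as x = 260 mm.
- spatula_mid (a point): wooden spatula, 170 mm, 0.05 kg, starts flat and level across the hatch's seal, tilted with the slope. Point: on its axis near its balance, 9 mm above its flat underside. x towards the blade, z out of its upper face. Handle 18 wide, 18 thick, x = -85 to +15 mm; blade 42 wide, 7 thick, x = +15 to +85 mm.
- tray_in (a point): round shallow straw tray, loose on the table, 230 mm across the rim, 28 mm high, floor 180 mm across and 6 mm thick. Point: centre of the inner floor; z up. Tray and cover start on opposite sides of the mill, either way round.
- jug: terracotta jug, 120 mm across and 165 mm high; origin under its centre. A bystander.
- oil_bottle: oil bottle, 64 mm across and 200 mm high; origin under its centre. A bystander.
- paste_jar: jar with a metal lid, 72 mm across and 85 mm high; origin under its centre. A bystander.
- tin: metal tin, 70 mm across and 100 mm high; origin under its centre. A bystander.
- nut_bowl: white bowl of argan nuts, 116 mm across and 45 mm high; origin under its centre. A bystander.
- cake_dish: clay dish with two dark press cakes, 112 mm across and 40 mm high; origin under its centre. A bystander.
Not all that is in view belongs to the job. There is more than one size of the part that bears tray_in; the job needs the smaller.

How it is judged (in metres and radians):
On the way, in this order (a step that is already met when the one before it is completed fails the run):
1. the spatula lies released in the straw tray (horizontal distance between spatula_mid and tray_in below 0.07 m and height (world z) of spatula_mid below 0.045 m and contact force between the fingers and spatula below 0.1 N), for 0.2 s.
2. the cover lies flat on the seal, both screw heads through its round holes, and has been let go (y of cover_grip in the frame of hatch between -0.006 and 0.006 m and z of cover_grip in the frame of hatch between 0.029 and 0.037 m and angle between the z axis of cover_grip and the z axis of hatch, either way round below 0.06 rad and angle between the x axis of cover_grip and the x axis of hatch, either way round below 0.08 rad and x of cover_grip in the frame of hatch between 0.015 and 0.03 m and contact force between the fingers and cover below 0.1 N), for 0.2 s.
At the end, for the whole second after the job is handed in: The cover hangs released and still on both screws, flat on the seal within 4 mm and 3 degrees, within 4 mm of fully home down the slope, 6 mm across and 4 degrees square; the spatula lies released in the tray, its middle within 70 mm of the tray's and under 45 mm above the table (all of step 1 and y of cover_grip in the frame of hatch between -0.006 and 0.006 m and z of cover_grip in the frame of hatch between 0.029 and 0.037 m and angle between the z axis of cover_grip and the z axis of hatch, either way round below 0.06 rad and angle between the x axis of cover_grip and the x axis of hatch, either way round below 0.08 rad and x of cover_grip in the frame of hatch between -0.004 and 0.004 m and contact force between the fingers and cover below 0.1 N and linear speed of cover below 0.01 m/s); the robot touches nothing.
It fails at once if the cover is pressed or knocked against the mill with more than 40 N (contact force between cover and mill above 40 N).
It fails at once if the jug, bottle, jar, tin, bowl or dish is shifted more than 25 mm (distance of any of jug, oil_bottle, paste_jar, tin, nut_bowl, cake_dish from where it was at the start of the episode above 0.025 m).
It also fails if it takes over 72 s, if anything falls off the work surface, if the arm or the gripper's body presses on something with over 40 N, if the wrist force passes 120 N, or if a joint passes its speed limit or range.

## Working session

There is one attempt and no reset: what is moved stays moved. The work goes in short steps, Python scripts to look and compute and a tool call to move; the robot and the scene stay as the last step left them, time stands still between calls to the robot, and variables do not carry over. Pictures are saved under pics/ and viewed, at most 10 in all, crops included, and the job is handed in when it is done.

Besides the shell and the picture viewer there is one more tool, called after "Call:" in YAML: its name, and indented under it one key for each argument. apply_moves: Moves the arm, as the interface text tells. Its arguments: {"type":"object","properties":{"steps":{"type":"array","items":{"type":"array","items":{"type":"array","items":{"type":"number"}}}}},"required":["steps"]}

```bash
mkdir -p pics; ls; python3 - <<'E'
from rig import bot
import cv2,numpy as np
for n in("side","top"):
    cv2.imwrite(f"pics/{n}0.png",bot.capture(n)); m=bot.camera_model(n); print(n,m, -np.array(m["R"]).T@np.array(m["t"]))
s=bot.read_state(); print(s)
E
```

```text
pics
side {'intrinsics': array([[439.97724444,   0.        , 326.69488473],
       [  0.        , 439.97724444, 240.83196181],
       [  0.        ,   0.        ,   1.        ]]), 'R': array([[ 0.76445014, -0.64467115,  0.00388331],
       [-0.31328828, -0.37674785, -0.87172904],
       [ 0.56344159,  0.66517679, -0.48997286]]), 't': array([-0.34295386,  0.24093474,  0.97222104])} [-0.21013661 -0.77701969  0.68772353]
top {'intrinsics': array([[612.1001124 ,   0.        , 324.36769967],
       [  0.        , 612.1001124 , 238.50534461],
       [  0.        ,   0.        ,   1.        ]]), 'R': array([[ 0.01798621, -0.99983717,  0.00145976],
       [-0.98258211, -0.01794585, -0.1849604 ],
       [ 0.18495648,  0.0018924 , -0.98274489]]), 't': array([0.01503388, 0.43243908, 1.47789828])} [0.15128963 0.01999514 1.53235914]
{'time_s': 0.1, 'joint_positions': array([ 6.45453741e+01,  3.02747019e+01,  8.21493117e+01,  9.60512336e-04,
        6.76894672e+01, -1.02266771e+01]), 'qvel': array([ 0.08639843, -0.01951663, -0.19584255,  0.05509918, -0.01822505,
        0.03893251]), 'tau': array([-2.91423221e-04, -4.40983307e+01, -1.77149999e+01,  6.35030586e-02,
        5.34059911e-02, -2.01602847e-05]), 'position': array([0.16382018, 0.60243083, 0.20595665]), 'tcp_rot': array([[-9.64886650e-01,  2.62665194e-01, -8.65263676e-04],
       [ 2.62666363e-01,  9.64885075e-01, -1.78168143e-03],
       [ 3.66894308e-04, -1.94639629e-03, -9.99998038e-01]]), 'force': array([-0.12894701,  0.31034669, -0.53535672]), 'moment': array([-0.05225445,  0.00856325,  0.00603551]), 'grasp_force': 0.0, 'opening': 0.9954808726277042}
```

View pics/top0.png

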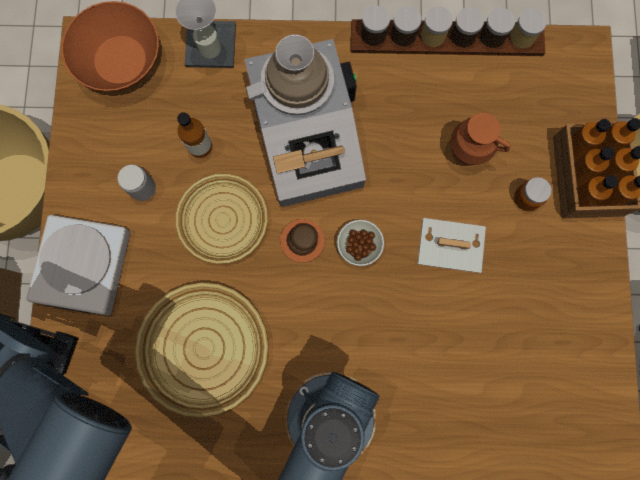

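View pics/side0.png

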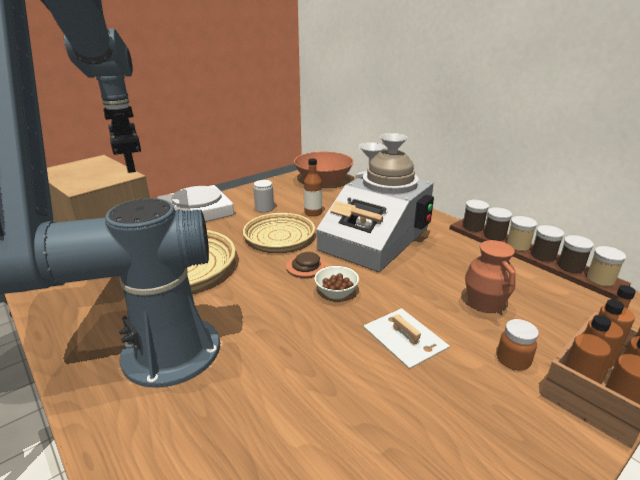

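The top view shows a large tray at (203,348) and a smaller one at (222,218). The mill with hatch and spatula is at (310,158), with the blade to the left. The cover is the white plate at (452,245). The side view shows the same layout, with the cover at (406,336).

Candidates:
- **Tray:** small (222,218), large (203,348). I choose the small one.
- **Cover:** plate (452,245), kitchen scale (80,262) and dark pad (210,45). I choose the plate with the bar and keyholes.
- **Spatula:** only the one on the hatch.

I'll check these in one close crop.

```bash
python3 - <<'E'
import cv2,numpy as np
t=cv2.imread("pics/top0.png"); 
a=cv2.resize(t[115:215,240:373],None,fx=6,fy=6,interpolation=cv2.INTER_CUBIC)
b=cv2.resize(t[212:278,410:494],None,fx=6,fy=6,interpolation=cv2.INTER_CUBIC)
cv2.imwrite("pics/c1.png",a[:600,:798]); cv2.imwrite("pics/c2.png",b)
E
```

```text
(no output)
```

View pics/c1.png

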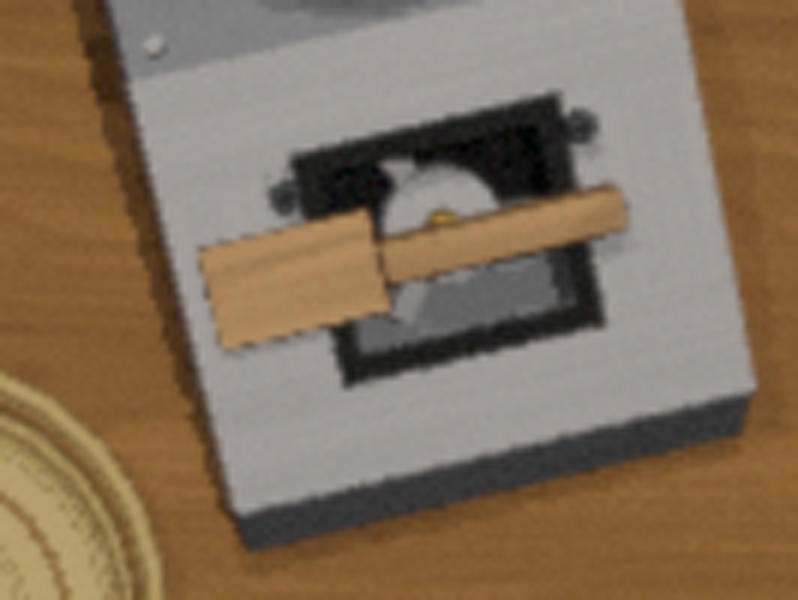

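View pics/c2.png

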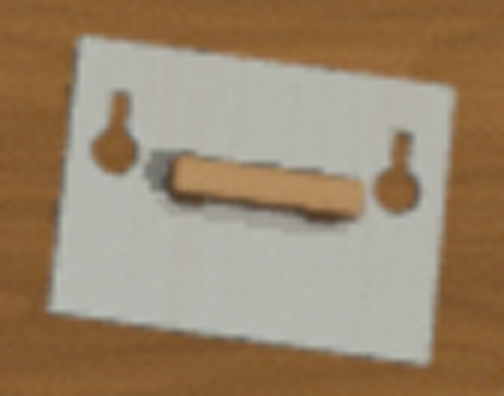

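Close-up c1 shows the screws at crop (286,195) and (581,125), with the seal corners clear. The spatula's blade is on +y and its handle end is near (625,206). Close-up c2 is the cover with grip and two keyholes, and the slots point up the image (away from the robot). Both choices hold, so I'll fit the poses next.

```bash
cat > h.py <<'E'
import numpy as np,cv2
from rig import bot
from scipy.optimize import least_squares
def proj(n,X):
    m=bot.camera_model(n); c=np.atleast_2d(X)@np.array(m["R"]).T+np.array(m["t"]); p=c@np.array(m["intrinsics"]).T
    return p[:,:2]/p[:,2:]
def ray(n,uv,z):
    m=bot.camera_model(n); R=np.array(m["R"]);C=-R.T@np.array(m["t"])
    d=R.T@np.linalg.solve(m["intrinsics"],[*uv,1]); return C+d*(z-C[2])/d[2]
def Rz(a): return np.array([[np.cos(a),-np.sin(a),0],[np.sin(a),np.cos(a),0],[0,0,1]])
c,s=np.cos(np.pi/6),np.sin(np.pi/6)
Rs=np.array([[c,0,-s],[0,1,0],[s,0,c]])  # hatch axes in mill frame
def hatch(p): return Rz(p[2])@Rs, np.array([p[0],p[1],.12])
def un(p,s,o): return (np.array(p,float)+.5)/s-.5+o
def fit(f,obs,p0):
    # obs: list of (cam, points local Nx3, pixels Nx2)
    r=least_squares(lambda p:np.concatenate([(proj(n,f(p,X))-q).ravel() for n,X,q in obs]),p0,x_scale=[.1,.1,1])
    return r.x,r.fun.reshape(-1,2)
E
cat > a.py <<'E'
from h import *
H=lambda p,X:X@hatch(p)[0].T+hatch(p)[1]
X=np.array([[.048,.055,.003],[.048,-.055,.003],[-.048,-.055,.003],[-.048,.055,.003],[.035,.06,.0165],[.035,-.06,.0165],[-.09,.11,0],[-.09,-.11,0],[.09,.11,0]])
q=un([[290,157],[560,93],[606,326],[347,385],[286,194],[581,124],[236,515],[755,385],[133,77]],6,[240,115])
p,r=fit(H,[("top",X,q)],[.6,.05,.2]); print("hatch",p,np.degrees(p[2])); print(r.round(1).tolist())
R,t=hatch(p)
# spatula on hatch: a=(x,y,yaw) in hatch plane, x axis to blade
def S(a,X): return (X@Rz(a[2]).T+[a[0],a[1],.012])@R.T+t
XS=np.array([[.085,-.021,-.002],[.085,.021,-.002],[.015,-.021,-.002],[.015,.021,-.002],[-.085,-.009,.009],[-.085,.009,.009]])
qs=un([[200,248],[225,348],[369,209],[390,311],[620,185],[628,227]],6,[240,115])
a,r=fit(S,[("top",XS,qs)],[0,0,1.57]); print("spat",a,np.degrees(a[2]),r.round(1).tolist(), S(a,np.zeros((1,3))))
def C(c,X): return X@Rz(c[2]).T+[c[0],c[1],0]
XC=np.array([[.06,.08,.005],[.06,-.08,.005],[-.06,-.08,.005],[-.06,.08,.005],[.012,.06,.005],[.012,-.06,.005],[0,.04,.039],[0,-.04,.039]])
qc=un([[80,37],[455,87],[429,362],[49,311],[115,150],[397,191],[176,176],[362,198]],6,[410,212])
c_,r=fit(C,[("top",XC,qc)],[.55,-.2,0]); print("cover",c_,np.degrees(c_[2]),r.round(1).tolist())
im=cv2.imread("pics/top0.png")
# tray floor ring centre: rim z=.028
hsv=cv2.cvtColor(im,cv2.COLOR_BGR2HSV); m=cv2.inRange(hsv,(20,60,90),(32,200,255)); m[:165]=0;m[270:]=0;m[:,:170]=0;m[:,275:]=0
pts=cv2.convexHull(cv2.findNonZero(cv2.morphologyEx(m,cv2.MORPH_OPEN,np.ones((3,3)))))[:,0].astype(float)
P=np.array([ray("top",q,.026)[:2] for q in pts]); cc=cv2.minEnclosingCircle(P.astype(np.float32)); print("tray",cc, ray("top",(223,220),.006), ray("top",(203,348),.006))
E
python3 a.py
```

```text
hatch [0.62320545 0.04991623 0.25997809] 14.89564706451029
[[0.1, -0.4], [-0.0, -0.3], [0.3, -0.6], [-0.5, 0.0], [0.3, 0.2], [0.4, 0.3], [-0.1, -0.4], [0.2, 0.5], [-0.7, 0.7]]
spat [4.69143929e-04 1.48204504e-02 1.57310841e+00] 90.13247278572139 [[-0.6, 0.1], [-0.6, 0.3], [-0.1, -0.2], [0.3, -0.3], [0.4, -0.2], [0.6, 0.2]] [[0.61398997 0.06280073 0.13062688]]
cover [ 0.42853484 -0.30013866 -0.1194756 ] -6.845447413214613 [[-0.0, -0.1], [-0.1, -0.0], [-0.0, 0.4], [0.0, 0.3], [-0.1, 0.4], [-0.0, -0.1], [-0.4, -0.7], [0.7, -0.1]]
tray ((0.4834076762199402, 0.2838830351829529), 0.11643587052822113) [0.48186794 0.28237663 0.006     ] [0.15973523 0.31581331 0.006     ]
```

```bash
cat >> h.py <<'E'
from scipy.spatial.transform import Rotation as Ro
PH=np.array([0.62320545,0.04991623,0.25997809]); HR,HT=hatch(PH)
TH=np.c_[HR[:,1],HR[:,0],-HR[:,2]]           # tool over the hatch
def down(a): return np.array([[-np.sin(a),np.cos(a),0],[np.cos(a),np.sin(a),0],[0,0,-1]])  # tool y at yaw a, pointing down
def hp(x,y,z): return HR@[x,y,z]+HT
def row(P,R,base=None):
    s=bot.read_state(); p0,R0=(s["position"],s["tcp_rot"]) if base is None else base
    print((R0.T@(np.array(P)-p0)*100).round(2).tolist(), Ro.from_matrix(R0.T@R).as_rotvec(degrees=True).round(2).tolist())
E
python3 - <<'E'
from h import *
row(hp(.0005,.010,.13),TH)
row(hp(.0005,.010,.018),TH,(hp(.0005,.010,.13),TH))
im=cv2.imread("pics/side0.png")
X=np.array([[.035,.06,.0165],[.035,-.06,.0165],[-.09,.11,0],[-.09,-.11,0],[.09,.11,0],[.09,-.11,0],[-.048,.055,.003],[-.048,-.055,.003],[.048,-.055,.003]])
W=X@HR.T+HT
XC=np.array([[.06,.08,.005],[.06,-.08,.005],[-.06,-.08,.005],[-.06,.08,.005]])
W2=XC@Rz(-.11948).T+[.42853,-.30014,0]
big=cv2.resize(im,None,fx=5,fy=5,interpolation=cv2.INTER_CUBIC)
for q in proj("side",np.r_[W,W2]): cv2.drawMarker(big,tuple(int(v) for v in ((q+.5)*5-.5).round()),(0,0,255),0,12,1)
a=big[900:1330,1570:2190]; b=cv2.resize(big[1530:1830,1800:2260],None,fx=.55,fy=.55)
cv2.imwrite("pics/s1.png",a); cv2.imwrite("pics/s2.png",b)
E
```

```text
[-52.75, -43.63, -2.62] [-27.31, -15.62, 58.47]
[0.0, -0.0, 11.2] [0.0, 0.0, 0.0]
```

View pics/s1.png

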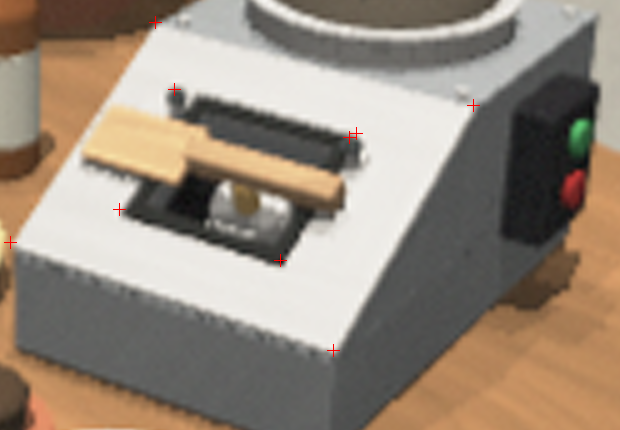

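The side overlay (1 px = 5 crop px) falls within about 1.5 px of the mill's features: front corner (334,353), left screw (177,97), seal corners (126,217) and (285,267). I'll use both cameras in a joint fit.

```bash
python3 - <<'E'
from h import *
H=lambda p,X:X@hatch(p)[0].T+hatch(p)[1]
X=np.array([[.048,.055,.003],[.048,-.055,.003],[-.048,-.055,.003],[-.048,.055,.003],[.035,.06,.0165],[.035,-.06,.0165],[-.09,.11,0],[-.09,-.11,0],[.09,.11,0]])
q=un([[290,157],[560,93],[606,326],[347,385],[286,194],[581,124],[236,515],[755,385],[133,77]],6,[240,115])
Xs=np.array([[.035,.06,.0165],[-.048,.055,.003],[-.048,-.055,.003],[-.09,.11,0],[-.09,-.11,0],[.09,-.11,0],[.09,.11,0]])
qs=un([[1570+177,900+95],[1570+125,900+217],[1570+286,900+267],[1570+17,900+250],[1570+334,900+353],[1570+473,900+105],[1570+157,900+22]],5,[0,0])
p,r=fit(H,[("side",Xs,qs)],[.6,.05,.2]); print("side only",p,r.round(1).tolist())
p,r=fit(H,[("top",X,q),("side",Xs,qs)],[.6,.05,.2]); print("both",p,r.round(1).tolist())
E
```

```text
side only [0.6206765  0.04440426 0.26632292] [[-0.1, -0.4], [-0.5, -0.6], [-0.3, -0.5], [-0.9, -0.6], [0.9, 0.3], [0.9, 0.7], [-0.1, 0.7]]
both [0.62336662 0.04903194 0.26252033] [[0.4, -0.4], [0.3, -0.4], [0.7, -0.7], [-0.1, 0.0], [0.6, 0.2], [0.7, 0.2], [0.4, -0.4], [0.7, 0.3], [-0.3, 0.7], [-0.5, -1.2], [-0.9, -1.4], [-0.8, -1.3], [-1.2, -1.5], [0.2, -0.6], [0.3, -0.0], [-0.3, 0.0]]
```

Call:
apply_moves:
  steps:
    - [[0, 0, -10, 0, 0, 0, 0.2], [0, 0, -16, 0, 0, 0, 0.2], [-52.75, -43.63, -15, -27.31, -15.62, 58.47, 0.2], [-52.75, -43.63, -15, -27.31, -15.62, 58.47, 0.2], [-52.75, -43.63, -15, -27.31, -15.62, 58.47, 0.2], [-52.75, -43.63, -15, -27.31, -15.62, 58.47, 0.2], [-52.75, -43.63, -15, -27.31, -15.62, 58.47, 0.2], [-52.75, -43.63, -15, -27.31, -15.62, 58.47, 0.2], [-52.75, -43.63, -15, -27.31, -15.62, 58.47, 0.2], [-52.75, -43.63, -15, -27.31, -15.62, 58.47, 0.2], [-52.75, -43.63, -15, -27.31, -15.62, 58.47, 0.2], [-52.75, -43.63, -15, -27.31, -15.62, 58.47, 0.2], [-52.75, -43.63, -15, -27.31, -15.62, 58.47, 0.2], [-52.75, -43.63, -2.62, -27.31, -15.62, 58.47, 0.2], [-52.75, -43.63, -2.62, -27.31, -15.62, 58.47, 0.2], [-52.75, -43.63, -2.62, -27.31, -15.62, 58.47, 0.2], [-52.75, -43.63, -2.62, -27.31, -15.62, 58.47, 0.2], [-52.75, -43.63, -2.62, -27.31, -15.62, 58.47, 0.2]]

```text
time_s: 2.35
position: [0.5605, 0.0433, 0.2365]
tcp_rot: [[-0.258, 0.833, 0.489], [0.966, 0.223, 0.129], [-0.002, 0.506, -0.862]]
force: [0.7, 0.2, 0.4]
opening: 0.6
grasp_force: 0.0
```

```bash
sed -i 's/^PH=.*; HR/PH=np.array([0.6232,0.0494,0.2615]); HR/' h.py; python3 - <<'E'
from h import *
row(hp(.0005,.010,.13),TH); row(hp(.0005,.010,.018),TH)
E
```

```text
[-0.04, -0.4, 0.19] [0.41, 0.11, -0.0]
[-0.01, -0.47, 11.39] [0.41, 0.11, -0.0]
```

Call:
apply_moves:
  steps:
    - [[0, -0.4, 5, 0.4, 0.1, 0, 0.2], [0, -0.45, 9, 0.4, 0.1, 0, 0.2], [0, -0.45, 10.4, 0.4, 0.1, 0, 0.2], [0, -0.45, 11.4, 0.4, 0.1, 0, 0.2], [0, -0.45, 11.4, 0.4, 0.1, 0, 0.2], [0, -0.45, 11.4, 0.4, 0.1, 0, 0.2], [0, -0.45, 11.4, 0.4, 0.1, 0, -1], [0, -0.45, 11.4, 0.4, 0.1, 0, -1], [0, -0.45, 11.4, 0.4, 0.1, 0, -1], [0, -0.45, 11.4, 0.4, 0.1, 0, -1], [0, -0.45, 11.4, 0.4, 0.1, 0, -1], [0, -0.45, 11.4, 0.4, 0.1, 0, -1]]

```text
time_s: 3.85
position: [0.6099, 0.0573, 0.1321]
tcp_rot: [[-0.258, 0.84, 0.478], [0.966, 0.223, 0.13], [0.003, 0.495, -0.869]]
force: [0.5, 1.2, -0.0]
opening: 0.039
grasp_force: 0.0
```

```bash
python3 - <<'E'
from h import *
s=bot.read_state(); print(HR.T@(s["position"]-HT), s["opening"],s["grasp_force"])
cv2.imwrite("pics/s3.png",np.vstack([cv2.resize(bot.capture("side")[160:280,290:450],None,fx=4.5,fy=4.5,interpolation=2)])[:540]); cv2.imwrite("pics/t3.png",bot.capture("top"))
E
```

```text
[-0.00332244  0.01111464  0.01585251] 0.038639267970469834 0.0
```

View pics/s3.png

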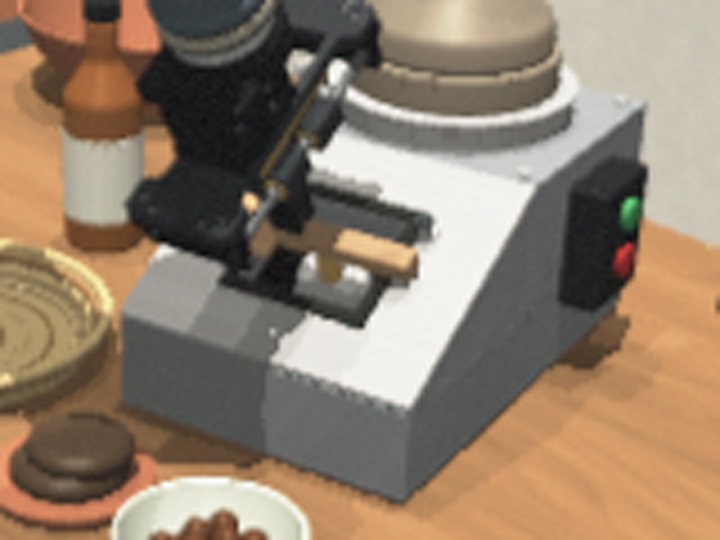

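The side crop shows the gripper over the handle, with the spatula apparently undisturbed: handle end at (390,255), blade hidden. The reported opening is too small for an 18 mm handle, so I'll reopen, back off and look from above.

Call:
apply_moves:
  steps:
    - [[0, 0, 0, 0, 0, 0, -1], [0, 0, 0, 0, 0, 0, -1]]

```text
time_s: 4.2
position: [0.6099, 0.0573, 0.1322]
tcp_rot: [[-0.258, 0.84, 0.478], [0.966, 0.223, 0.13], [0.003, 0.495, -0.869]]
force: [-0.6, -0.3, -0.2]
opening: 0.005
grasp_force: 0.0
```

```bash
python3 - <<'E'
from h import *
s=bot.read_state(); print(HR.T@(s["position"]-HT), s["opening"],s["grasp_force"],s["force"])
t=bot.capture("top"); b=bot.capture("side")
print(np.abs(bot.capture("side").astype(int)-cv2.imread("pics/side0.png")).max())
a=cv2.resize(t[110:215,235:375],None,fx=4,fy=4,interpolation=2)
z=cv2.resize(b[190:250,325:395],(560,480),interpolation=2)[:,:]
z=cv2.resize(z,(490,420)); cv2.imwrite("pics/m4.png",cv2.resize(np.hstack([a,z]),None,fx=.75,fy=.75))
E
```

```text
[-0.00325643  0.0111051   0.01591024] 0.005235887658556537 0.0 [-0.57441609 -0.29402681 -0.24085034]
219
```

View pics/m4.png

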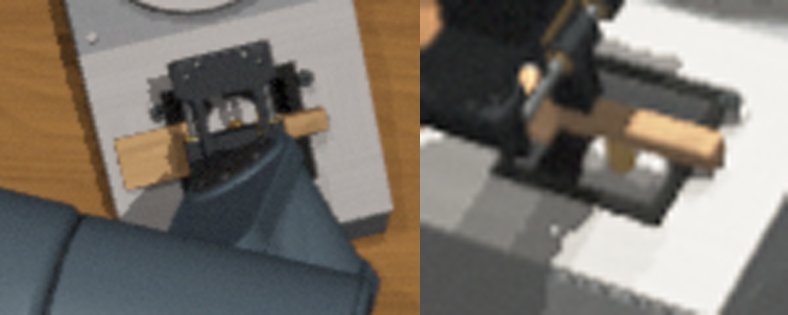

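The composite shows the spatula unmoved, with blade end at (117,140) and handle end at (328,122) in the left half. The gripper is over its middle and reads shut. I'll project the fingertip points onto the images to see where they really are.

```bash
python3 - <<'E'
from h import *
s=bot.read_state(); p=s["position"];R=s["tcp_rot"]
t=bot.capture("top"); b=bot.capture("side")
P=np.array([p+R@[0,0,.011],p,p-R@[0,0,.008],p-R@[0,0,.059]])
def mk(im,n,x0,y0,w,h,k):
    big=cv2.resize(im,None,fx=k,fy=k,interpolation=2)
    for q,c in zip(proj(n,P),[(0,0,255),(0,255,0),(255,255,0),(255,0,255)]): cv2.drawMarker(big,tuple(int(v) for v in (q+.5)*k-.5),c,0,14,1)
    return big[y0*k:(y0+h)*k,x0*k:(x0+w)*k]
a=mk(t,"top",265,120,80,70,5); c=mk(b,"side",320,175,80,70,5)
cv2.imwrite("pics/m5.png",np.hstack([a,c])); print(proj("top",P),proj("side",P))
E
```

```text
[[310.85548559 157.08174131]
 [311.32615314 157.93677063]
 [311.67267408 158.56627135]
 [313.9691492  162.73811956]] [[357.16834868 213.45432587]
 [356.32896473 211.17443024]
 [355.71143901 209.49713561]
 [351.62870609 198.40780641]]
```

View pics/m5.png

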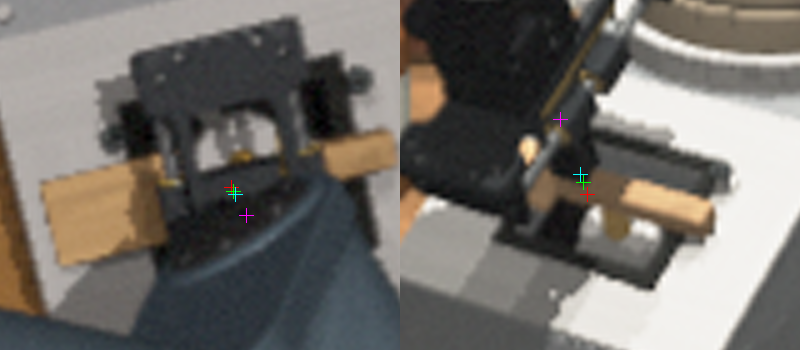

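```bash
python3 - <<'E'
from h import *
XS=np.array([[.085,-.021,-.002],[.085,.021,-.002],[-.085,-.009,.009],[-.085,.009,.009],[-.085,.009,-.009]])
for z in (.012,.0,-.01):
  W=(XS@Rz(np.radians(90.1)).T+[.0005,.0148,z])@HR.T+HT
  print(z,((proj("side",W)+.5)*5-[1570,900]).round().tolist())
E
```

```text
0.012 [[112.0, 98.0], [78.0, 149.0], [345.0, 171.0], [331.0, 196.0], [337.0, 214.0]]
0.0 [[117.0, 110.0], [83.0, 161.0], [349.0, 184.0], [335.0, 208.0], [341.0, 227.0]]
-0.01 [[121.0, 120.0], [88.0, 171.0], [352.0, 194.0], [338.0, 218.0], [344.0, 237.0]]
```

Everything lines up geometrically, so I'll raise the tool with the fingers shut and check numerically whether the spatula follows.

Call:
apply_moves:
  steps:
    - [[0, 0, -1, 0, 0, 0, -1], [0, 0, -3, 0, 0, 0, -1], [0, 0, -5, 0, 0, 0, -1], [0, 0, -5, 0, 0, 0, -1], [0, 0, -5, 0, 0, 0, -1], [0, 0, -5, 0, 0, 0, -1]]

```text
time_s: 5.2
position: [0.586, 0.0509, 0.175]
tcp_rot: [[-0.258, 0.84, 0.477], [0.966, 0.222, 0.13], [0.004, 0.494, -0.869]]
force: [-0.4, -0.0, 0.3]
opening: 0.002
grasp_force: 0.0
```

```bash
python3 - <<'E'
from h import *
s=bot.read_state(); p=s["position"];R=s["tcp_rot"]; print(HR.T@(p-HT),s["opening"],s["grasp_force"])
t=bot.capture("top"); b=bot.capture("side")
cv2.imwrite("pics/top6.png",t);cv2.imwrite("pics/side6.png",b)
P=np.array([p+R@[0,0,.011],p,p-R@[0,0,.008],p-R@[0,0,.059]])
def mk(im,n,x0,y0,w,h,k):
    big=cv2.resize(im,None,fx=k,fy=k,interpolation=2)
    for q,c in zip(proj(n,P),[(0,0,255),(0,255,0),(255,255,0),(255,0,255)]): cv2.drawMarker(big,tuple(int(v) for v in (q+.5)*k-.5),c,0,14,1)
    return big[y0*k:(y0+h)*k,x0*k:(x0+w)*k]
cv2.imwrite("pics/m6.png",np.hstack([mk(t,"top",265,110,80,100,5),mk(b,"side",320,150,80,100,5)]))
E
```

```text
[-0.00331437  0.0110575   0.06539868] 0.0015010136902533565 0.0
```

View pics/m6.png

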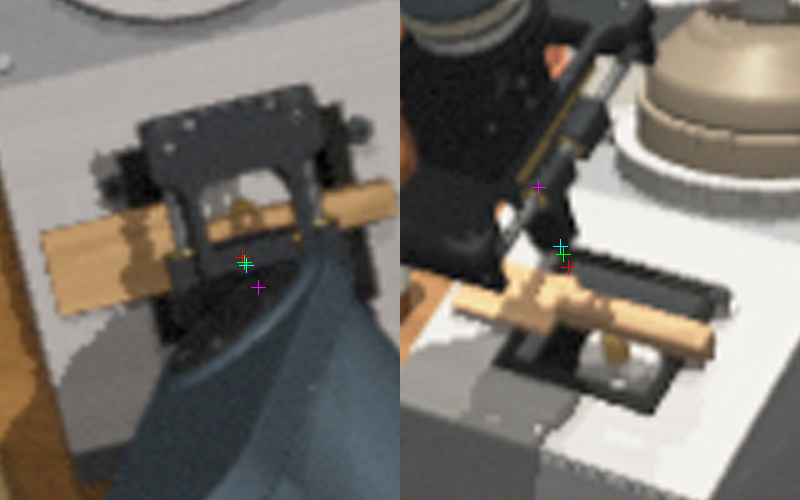

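In m6 the shut fingers lie on the tool axis, around (560,247), and the spatula stayed on the hatch. I'll check numerically where the fingertips end.

```bash
python3 - <<'E'
import cv2
b=cv2.imread("pics/side6.png"); g=cv2.cvtColor(b,6)
print("cols",list(range(422-0-0-0+0-0-0-0-0-0-0-0-0-0-0,1)) )
for v in range(186,212): print(v, g[v,342:364].tolist())
E
```

```text
cols []
186 [34, 53, 64, 57, 62, 68, 72, 67, 48, 42, 35, 37, 95, 177, 201, 203, 203, 202, 203, 202, 204, 197]
187 [37, 38, 44, 61, 60, 54, 62, 54, 40, 38, 37, 75, 186, 212, 215, 207, 204, 201, 203, 203, 203, 203]
188 [37, 35, 63, 75, 104, 79, 55, 42, 39, 40, 41, 124, 226, 234, 234, 234, 222, 215, 214, 205, 206, 204]
189 [34, 31, 59, 90, 108, 84, 91, 55, 38, 40, 35, 100, 231, 239, 239, 239, 236, 234, 235, 230, 222, 215]
190 [46, 32, 59, 125, 108, 81, 90, 64, 42, 38, 29, 49, 228, 239, 239, 239, 240, 239, 240, 238, 236, 235]
191 [128, 44, 58, 125, 103, 71, 68, 51, 40, 37, 34, 27, 207, 236, 239, 240, 239, 239, 240, 240, 240, 240]
192 [200, 97, 121, 115, 79, 47, 41, 31, 32, 29, 31, 24, 153, 232, 239, 239, 239, 239, 240, 239, 239, 240]
193 [199, 97, 111, 92, 54, 28, 22, 24, 27, 31, 33, 27, 84, 231, 240, 240, 240, 239, 239, 240, 239, 240]
194 [152, 114, 97, 65, 32, 27, 28, 27, 19, 27, 29, 30, 21, 208, 238, 240, 240, 240, 240, 240, 240, 240]
195 [142, 117, 77, 42, 26, 22, 23, 23, 27, 28, 27, 31, 26, 155, 236, 241, 240, 240, 240, 241, 241, 240]
196 [118, 94, 164, 91, 25, 27, 28, 19, 27, 24, 2
[... 964 characters left out ...]
3, 82, 81, 85, 85, 88, 86, 81]
206 [212, 222, 187, 172, 143, 134, 134, 206, 215, 218, 221, 216, 217, 137, 86, 83, 82, 82, 83, 81, 86, 84]
207 [216, 222, 166, 141, 139, 140, 201, 219, 220, 219, 207, 218, 216, 178, 120, 88, 80, 83, 82, 81, 82, 84]
208 [217, 219, 161, 136, 140, 139, 217, 223, 224, 216, 207, 214, 212, 208, 200, 196, 135, 96, 91, 84, 84, 83]
209 [175, 173, 144, 137, 136, 191, 217, 221, 221, 186, 168, 166, 205, 213, 215, 184, 141, 126, 122, 115, 110, 106]
210 [134, 137, 135, 138, 135, 165, 211, 217, 205, 153, 127, 128, 158, 166, 165, 141, 131, 187, 150, 133, 190, 202]
211 [136, 136, 135, 136, 134, 133, 165, 172, 154, 114, 106, 112, 119, 125, 119, 118, 118, 154, 138, 133, 205, 218]
```

```bash
python3 - <<'E'
from h import *
p=np.array([.16382,.60243,.20596]); y=np.array([.2627,.9649,0]); x=np.array([-.965,.2627,0])
for nm,o in (("tip",.0-.011),("grasp",.008),("body",.059)):
  for s in (-.0435,-.0585,.0435,.0585): print(nm,s,proj("side",p+y*s+[0,0,o])[0].round(1))
g=cv2.cvtColor(cv2.imread("pics/side0.png"),6)
for v in range(128,184,2): print(v,''.join('#' if k<40 else '+' if k<75 else '.' for k in g[v,100:150]))
E
```

```text
tip -0.0435 [133.3 178.9]
tip -0.0585 [133.7 180.6]
tip 0.0435 [131.3 169.8]
tip 0.0585 [130.9 168.3]
grasp -0.0435 [132. 173.]
grasp -0.0585 [132.3 174.6]
grasp 0.0435 [130.  164.1]
grasp 0.0585 [129.7 162.7]
body -0.0435 [128.3 156.7]
body -0.0585 [128.6 158.2]
body 0.0435 [126.5 148.4]
body 0.0585 [126.2 147.1]
128 .........+++#######################...............
130 .........+#########################+..............
132 ..........+++####################++#..............
134 ..........++++###################+..+.............
136 ..........+...+#####+#++##########++++............
138 ..........++++++++++++++#####++++#####+...........
140 ..........+++++++++####################...........
142 ...........+++++#######################+..........
144 ...........+############################..........
146 ...........+########################++##+.........
148 ............+##+####################++##+.........
150 ............+#+++#####################+##.........
152 .............+##################+++...............
154 ..............+++......+########..................
156 ........................+#######+.................
158 .........................#######+.................
160 .........................+#######.................
162 ..........................#######+................
164 ..........................+#######................
166 ...........................+######+...............
168 ...........................+#######...............
170 ............................#######+..............
172 .............................+....................
174 ..................................................
176 ..................................................
178 .........................................++.......
180 ..................................................
182 ..................................................
```

Numerically, the fingertips end about 16–20 mm short of where the reported TCP puts them. It's the same at the start pose: the tip is seen at row 171 and was predicted at about 179. The failed close agrees, because the shut fingers must have been above the 21 mm handle top. So I'll go about 16 mm deeper and watch the force and opening.

```bash
python3 - <<'E'
from h import *
row(hp(.0005,.010,.0),TH)
E
```

```text
[-0.13, 0.43, 6.53] [-0.38, -0.16, -0.14]
```

Call:
apply_moves:
  steps:
    - [[0, 0.4, 0, -0.4, 0, 0, 0.2], [0, 0.4, 0, -0.4, 0, 0, 0.2], [0, 0.4, 0, -0.4, 0, 0, 0.2], [0, 0.4, 0, -0.4, 0, 0, 0.2], [-0.1, 0.4, 3, -0.4, 0, 0, 0.2], [-0.1, 0.4, 5, -0.4, 0, 0, 0.2], [-0.1, 0.4, 5.8, -0.4, 0, 0, 0.2], [-0.1, 0.4, 6.2, -0.4, 0, 0, 0.2], [-0.1, 0.4, 6.2, -0.4, 0, 0, 0.2], [-0.1, 0.4, 6.2, -0.4, 0, 0, 0.2]]

```text
time_s: 6.55
position: [0.6193, 0.0588, 0.1243]
tcp_rot: [[-0.258, 0.836, 0.484], [0.966, 0.222, 0.132], [0.003, 0.502, -0.865]]
force: [0.1, 0.5, -0.7]
opening: 0.598
grasp_force: 0.0
```

Call:
apply_moves:
  steps:
    - [[0, 0, 0.2, 0, 0, 0, 0.2], [0, 0, 0.2, 0, 0, 0, -1], [0, 0, 0.2, 0, 0, 0, -1], [0, 0, 0.2, 0, 0, 0, -1], [0, 0, 0.2, 0, 0, 0, -1], [0, 0, 0.2, 0, 0, 0, -1], [0, 0, 0.2, 0, 0, 0, -1]]

```text
time_s: 7.42
position: [0.6202, 0.0591, 0.122]
tcp_rot: [[-0.258, 0.837, 0.483], [0.966, 0.222, 0.132], [0.003, 0.501, -0.865]]
force: [-0.6, 0.3, -0.7]
opening: 0.197
grasp_force: 30.0
```

The spatula is gripped (17 mm opening, 30 N). Next I'll locate the obstacles near the tray and work out the moves.

```bash
python3 - <<'E'
from h import *
for n,uv,z in (("tinTop",(132,177),.1),("bottleTop",(184,119),.2),("bottle base",(203,150),.01),("cake",(303,238),.03),("bowl",(360,242),.045)): print(n,ray("top",uv,z).round(3))
s=bot.read_state(); print("spat in tool", ((hp(.0005,.0148,.012)-s["position"])@s["tcp_rot"]).round(4))
p=s["position"]; R=s["tcp_rot"]
row([p[0]-.05,p[1],p[2]+.16],R)
for a in (0,-10,-20,15): 
  D=down(np.radians(a)); print(a); row([.483,.284,.30],D,(p,R))
E
```

```text
tinTop [0.564 0.492 0.1  ]
bottleTop [0.676 0.35  0.2  ]
bottle base [0.666 0.343 0.01 ]
cake [0.434 0.076 0.03 ]
bowl [ 0.424 -0.065  0.045]
spat in tool [ 0.0047 -0.0002 -0.0101]
[1.34, 3.84, -16.26] [0.0, 0.0, 0.0]
0
[25.32, 2.43, -19.08] [29.88, -4.09, 14.55]
-10
[25.32, 2.43, -19.08] [29.55, -6.72, 24.32]
-20
[25.32, 2.43, -19.08] [29.07, -9.34, 34.08]
15
[25.32, 2.43, -19.08] [30.07, -0.16, -0.1]
```

Call:
apply_moves:
  steps:
    - [[0, 0, -2, 0, 0, 0, -1], [0, 0, -5, 0, 0, 0, -1], [0.5, 1.5, -9, 0, 0, 0, -1], [1.3, 3.8, -16, 0, 0, 0, -1], [1.3, 3.8, -16, 0, 0, 0, -1], [7, 3.5, -17, 8, 0, 0, -1], [13, 3, -18, 16, 0, 0, -1], [18, 2.6, -19, 24, 0, 0, -1], [23, 2.4, -19, 30, 0, 0, -1], [25, 2.4, -19, 30, 0, 0, -1], [25, 2.4, -19, 30, 0, 0, -1], [25, 2.4, -19, 30, 0, 0, -1], [25, 2.4, -19, 30, 0, 0, -1], [25, 2.4, -19, 30, 0, 0, -1], [25, 2.4, -19, 30, 0, 0, -1]]

```text
time_s: 9.3
position: [0.4842, 0.2802, 0.2994]
tcp_rot: [[-0.257, 0.966, 0.001], [0.966, 0.257, 0.003], [0.003, 0.002, -1.0]]
force: [0.3, 0.1, -0.4]
opening: 0.193
grasp_force: 30.0
```

```bash
python3 - <<'E'
from h import *
row([.4842,.2795,.010],down(np.radians(15)))
s=bot.read_state(); print(s["position"],s["opening"],s["qvel"].round(1),s["force"])
t=bot.capture("top");cv2.imwrite("pics/top7.png",t)
E
```

```text
[-0.16, -0.07, 28.94] [0.1, -0.18, -0.12]
[0.48418947 0.28024599 0.29939384] 0.19288999246254482 [ 0.3  0.1 -0.2 -0.1 -0.  -0.1] [ 0.30902675  0.12110631 -0.37924712]
```

Call:
apply_moves:
  steps:
    - [[0, 0, 6, 0, 0, 0, -1], [0, 0, 12, 0, 0, 0, -1], [0, 0, 18, 0, 0, 0, -1], [0, 0, 23, 0, 0, 0, -1], [-0.1, 0, 26, 0, 0, 0, -1], [-0.1, 0, 27.5, 0, 0, 0, -1], [-0.1, 0, 28.4, 0, 0, 0, -1], [-0.1, 0, 28.8, 0, 0, 0, -1], [-0.1, 0, 28.8, 0, 0, 0, -1], [-0.1, 0, 28.8, 0, 0, 0, -1]]

```text
time_s: 10.6
position: [0.485, 0.2812, 0.0121]
tcp_rot: [[-0.258, 0.966, 0.002], [0.966, 0.258, 0.004], [0.003, 0.003, -1.0]]
force: [-0.8, 0.1, -0.2]
opening: 0.197
grasp_force: 30.0
```

Call:
apply_moves:
  steps:
    - [[0, 0, 0.4, 0, 0, 0, -1], [0, 0, 0.4, 0, 0, 0, -1], [0, 0, 0.4, 0, 0, 0, -0.3], [0, 0, 0.4, 0, 0, 0, 0], [0, 0, 0.4, 0, 0, 0, 0], [0, 0, 0.4, 0, 0, 0, 0], [0, 0, -2, 0, 0, 0, 0], [0, 0, -6, 0, 0, 0, 0], [0, 0, -12, 0, 0, 0, 0], [0, 0, -18, 0, 0, 0, 0], [0, 0, -24, 0, 0, 0, 0], [0, 0, -30, 0, 0, 0, 0], [0, 0, -30, 0, 0, 0, 0]]

```text
time_s: 12.22
position: [0.4872, 0.281, 0.3171]
tcp_rot: [[-0.258, 0.966, 0.013], [0.966, 0.258, 0.008], [0.004, 0.014, -1.0]]
force: [-0.2, 0.3, -0.0]
opening: 0.498
grasp_force: 0.0
```

```bash
python3 - <<'E'
from h import *
t=bot.capture("side"); cv2.imwrite("pics/side8.png",t)
# spatula check: wood-coloured difference against the first picture inside the tray
d=np.abs(t.astype(int)-cv2.imread("pics/side0.png")).sum(2)
m=((d>60)*255).astype(np.uint8); m[:200]=0;m[260:]=0;m[:,:235]=0;m[:,325:]=0
n,l,st,ce=cv2.connectedComponentsWithStats(m); 
for i in range(1,n):
  if st[i,4]>15: print(st[i],ce[i].round(1), ray("side",ce[i],.02).round(3))
print("tray centre in side", proj("side",[.483,.284,.015]))
print(((ray("side",(280,230),.02))).round(3))
s=bot.read_state(); print(s["position"],s["tcp_rot"].round(3).tolist(),s["opening"])
# path to the cover: bar along cover y, tool y along cover x
a=-.1195; row([.4285,-.3001,.20],down(a))
E
```

```text
[ 235  200   79   56 1882] [270.8 227.1] [0.476 0.317 0.02 ]
tray centre in side [[278.32788369 231.434637  ]]
[0.488 0.281 0.02 ]
[0.48523775 0.28031232 0.31381056] [[-0.258, 0.966, 0.006], [0.966, 0.258, 0.005], [0.003, 0.007, -1.0]] 0.5017713951185258
[-54.65, -20.54, 11.04] [0.37, -0.28, 21.8]
```

The spatula is out of the gripper and a change shows in the tray; I'll confirm from above once the arm has moved away. Now to the cover.

Call:
apply_moves:
  steps:
    - [[-10, -4, 0, 0, 0, 4, 0], [-20, -8, 0, 0, 0, 8, 0], [-30, -12, 2, 0, 0, 13, 0], [-40, -16, 4, 0, 0, 18, 0], [-54.6, -20.5, 11, 0, 0, 21.8, 0], [-54.6, -20.5, 11, 0, 0, 21.8, 0], [-54.6, -20.5, 11, 0, 0, 21.8, 0], [-54.6, -20.5, 11, 0, 0, 21.8, 0], [-54.6, -20.5, 11, 0, 0, 21.8, 0], [-54.6, -20.5, 11, 0, 0, 21.8, 0], [-54.6, -20.5, 11, 0, 0, 21.8, 0], [-54.6, -20.5, 11, 0, 0, 21.8, 0], [-54.6, -20.5, 11, 0, 0, 21.8, 0], [-54.6, -20.5, 11, 0, 0, 21.8, 0]]

```text
time_s: 14.02
position: [0.4272, -0.299, 0.1996]
tcp_rot: [[0.118, 0.993, 0.001], [0.993, -0.118, 0.003], [0.003, 0.0, -1.0]]
force: [0.4, 0.2, -0.3]
opening: 0.501
grasp_force: 0.0
```

```bash
python3 - <<'E'
from h import *
row([.4285,-.3001,.007],down(-.1195)); s=bot.read_state(); print(s["position"])
t=bot.capture("top"); cv2.imwrite("pics/top9.png",t)
o=cv2.imread("pics/top0.png"); d=np.abs(t.astype(int)-o).sum(2); 
m=((d>60)*255).astype(np.uint8); m[:165]=0;m[275:]=0;m[:,:165]=0;m[:,280:]=0
n,l,st,ce=cv2.connectedComponentsWithStats(m)
for i in range(1,n):
  if st[i,4]>15: print(st[i],ce[i].round(1), ray("top",ce[i],.02).round(3))
E
```

```text
[-0.16, 0.13, 19.26] [0.02, -0.19, 0.09]
[ 0.42723602 -0.29895803  0.19955714]
[274 165   6  10  52] [276.8 169. ] [0.615 0.148 0.02 ]
[274 178   6  22  81] [277.4 187. ] [0.568 0.145 0.02 ]
[ 215  182   65   93 2555] [262.3 237.5] [0.436 0.179 0.02 ]
[208 215   6  15  31] [209.6 222.3] [0.472 0.314 0.02 ]
[194 219   5  16  34] [195.6 226.7] [0.46  0.348 0.02 ]
```

Call:
apply_moves:
  steps:
    - [[-0.1, 0.1, 6, 0, 0, 0, 0], [-0.1, 0.1, 12, 0, 0, 0, 0], [-0.15, 0.1, 16, 0, 0, 0, 0], [-0.15, 0.1, 18, 0, 0, 0, 0], [-0.15, 0.1, 18.8, 0, 0, 0, 0], [-0.15, 0.1, 19.2, 0, 0, 0, 0], [-0.15, 0.1, 19.2, 0, 0, 0, 0], [-0.15, 0.1, 19.2, 0, 0, 0, 0]]

```text
time_s: 15.08
position: [0.4284, -0.3016, 0.0081]
tcp_rot: [[0.119, 0.993, 0.002], [0.993, -0.119, 0.002], [0.002, 0.002, -1.0]]
force: [0.8, 0.1, 0.1]
opening: 0.501
grasp_force: 0.0
```

Call:
apply_moves:
  steps:
    - [[0.1, 0, 0.1, 0, 0, 0, 0], [0.1, 0, 0.1, 0, 0, 0, -1], [0.1, 0, 0.1, 0, 0, 0, -1], [0.1, 0, 0.1, 0, 0, 0, -1], [0.1, 0, 0.1, 0, 0, 0, -1], [0.1, 0, 0.1, 0, 0, 0, -1], [0.1, 0, 0.1, 0, 0, 0, -1]]

```text
time_s: 15.95
position: [0.4284, -0.3004, 0.0062]
tcp_rot: [[0.119, 0.993, 0.001], [0.993, -0.119, 0.003], [0.003, 0.001, -1.0]]
force: [1.4, -0.6, -0.3]
opening: 0.18
grasp_force: 30.0
```

```bash
python3 - <<'E'
from h import *
s=bot.read_state(); p=s["position"];R=s["tcp_rot"]; print(p,s["opening"],s["grasp_force"],s["force"])
k=R.T@(np.array([.4285,-.3001,.03])-p); print("grip in tool",k.round(4))
np.save("k.npy",k)
row([p[0],p[1],.28],R)
k2=k.copy(); k2[1]=0
P=hp(.023,0,.033+.10)-TH@k2; print(P); row(P,TH,(p,R))
E
```

```text
[ 0.4283662  -0.30038553  0.00624037] 0.1795419577732644 29.99985694885254 [ 1.39980155 -0.56997633 -0.26525943]
grip in tool [ 0.0004  0.0001 -0.0238]
[0.08, 0.02, -27.38] [0.0, 0.0, 0.0]
[0.58977275 0.04007308 0.22610584]
[35.79, 11.97, -21.87] [-29.56, 5.57, -21.38]
```

Call:
apply_moves:
  steps:
    - [[0, 0, -1, 0, 0, 0, -1], [0, 0, -4, 0, 0, 0, -1], [0, 0, -9, 0, 0, 0, -1], [0, 0, -15, 0, 0, 0, -1], [0, 0, -21, 0, 0, 0, -1], [0, 0, -27, 0, 0, 0, -1], [4, 1, -29, 0, 0, 0, -1], [8, 2.5, -29, -6, 1, -4, -1], [13, 4, -29, -12, 2, -8, -1], [18, 6, -29, -18, 3, -12, -1], [24, 8, -29, -24, 4, -17, -1], [30, 10, -28, -29.5, 5.5, -21.4, -1], [35.8, 12, -26, -29.5, 5.5, -21.4, -1], [35.8, 12, -22, -29.5, 5.5, -21.4, -1], [35.8, 12, -22, -29.5, 5.5, -21.4, -1], [35.8, 12, -22, -29.5, 5.5, -21.4, -1], [35.8, 12, -22, -29.5, 5.5, -21.4, -1], [35.8, 12, -22, -29.5, 5.5, -21.4, -1], [35.8, 12, -22, -29.5, 5.5, -21.4, -1]]

```text
time_s: 18.32
position: [0.5901, 0.0397, 0.2282]
tcp_rot: [[-0.258, 0.837, 0.483], [0.966, 0.224, 0.128], [-0.001, 0.5, -0.866]]
force: [0.3, 0.9, -4.0]
opening: 0.182
grasp_force: 30.0
```

```bash
cat > st.py <<'E'
from h import *
k=np.load("k.npy"); k[1]=0
s=bot.read_state(); p=s["position"];R=s["tcp_rot"]; g=HR.T@(p+R@k-HT); print("grip in hatch",g.round(4),"err rot",Ro.from_matrix(TH.T@R).as_rotvec(degrees=True).round(2),"F",s["force"].round(1),s["opening"].round(3),s["grasp_force"],s["time_s"])
E
python3 st.py; python3 - <<'E'
from st import *
row(hp(.023,0,.033+.035)-TH@k,TH)
E
```

```text
Traceback (most recent call last):
  File "st.py", line 3, in <module>
    s=bot.read_state(); p=s["position"];R=s["tcp_rot"]; g=HR.T@(p+R@k-HT); print("grip in hatch",g.round(4),"err rot",Ro.from_matrix(TH.T@R).as_rotvec(degrees=True).round(2),"F",s["force"].round(1),s["opening"].round(3),s["grasp_force"],s["time_s"])
                                                                                                                                                                                                      ^^^^^^^^^^^^^^^^^^
AttributeError: 'float' object has no attribute 'round'
Traceback (most recent call last):
  File "st.py", line 3, in <module>
    s=bot.read_state(); p=s["position"];R=s["tcp_rot"]; g=HR.T@(p+R@k-HT); print("grip in hatch",g.round(4),"err rot",Ro.from_matrix(TH.T@R).as_rotvec(degrees=True).round(2),"F",s["force"].round(1),s["opening"].round(3),s["grasp_force"],s["time_s"])
                                                                                                                                                                                                      ^^^^^^^^^^^^^^^^^^
AttributeError: 'float' object has no attribute 'round'
```

```bash
sed -i 's/s\["opening"\].round(3)/s["opening"]/' st.py; python3 - <<'E'
from st import *
row(hp(.023,0,.033+.035)-TH@k,TH)
E
```

```text
grip in hatch [ 0.0242 -0.0004  0.1348] err rot [ 0.03 -0.06  0.01] F [ 0.3  0.9 -4. ] 0.18238377940742942 29.99570667743683 18.325
[0.05, -0.12, 6.68] [-0.03, 0.06, -0.01]
```

Call:
apply_moves:
  steps:
    - [[0, 0, 2, 0, 0, 0, -1], [0, -0.1, 4, 0, 0, 0, -1], [0, -0.1, 5.6, 0, 0, 0, -1], [0, -0.1, 6.6, 0, 0, 0, -1], [0, -0.1, 6.6, 0, 0, 0, -1], [0, -0.1, 6.6, 0, 0, 0, -1], [0, -0.1, 6.6, 0, 0, 0, -1]]

```text
time_s: 19.2
position: [0.6209, 0.0485, 0.1704]
tcp_rot: [[-0.259, 0.837, 0.483], [0.966, 0.224, 0.129], [-0.001, 0.499, -0.866]]
force: [0.4, 0.4, -3.0]
opening: 0.181
grasp_force: 30.0
```

```bash
cat > ov.py <<'E'
from st import *
Rc=R@np.array([[0,1,0],[1,0,0],[0,0,-1.]])  # cover axes
C=p+R@k
XC=np.array([[.06,.08,.005],[.06,-.08,.005],[-.06,-.08,.005],[-.06,.08,.005],[.012,.06,.005],[.012,-.06,.005],[.038,.06,.005],[.038,-.06,.005]])-[0,0,.03]
W=XC@Rc.T+C
SW=np.array([[.035,.06,.0165],[.035,-.06,.0165]])@HR.T+HT
def mk(n,x0,y0,w,h,k):
    im=bot.capture(n); cv2.imwrite(f"pics/raw_{n}_{s['time_s']:.2f}.png",im); big=cv2.resize(im,None,fx=k,fy=k,interpolation=2)
    for q in proj(n,W): cv2.drawMarker(big,tuple(int(v) for v in ((q+.5)*k-.5).round()),(0,0,255),0,12,1)
    for q in proj(n,SW): cv2.drawMarker(big,tuple(int(v) for v in ((q+.5)*k-.5).round()),(255,0,0),0,8,1)
    print(n,((proj(n,W)+.5)*k-.5-[x0*k,y0*k]).round().tolist())
    return big[y0*k:(y0+h)*k,x0*k:(x0+w)*k]
if __name__=="__main__":
    a=mk("top",262,110,100,100,4); b=mk("side",318,165,100,100,4)
    cv2.imwrite("pics/m10.png",np.hstack([a,b]))
E
python3 ov.py
```

```text
grip in hatch [0.0231 0.0001 0.0686] err rot [ 0.04 -0.03 -0.03] F [ 0.4  0.4 -3. ] 0.18070704535020668 29.995725452899933 19.2
top [[54.0, 85.0], [325.0, 22.0], [365.0, 222.0], [102.0, 284.0], [107.0, 158.0], [308.0, 111.0], [97.0, 115.0], [299.0, 67.0]]
side [[122.0, 55.0], [312.0, 103.0], [236.0, 232.0], [44.0, 175.0], [114.0, 108.0], [257.0, 146.0], [131.0, 82.0], [273.0, 119.0]]
```

View pics/m10.png

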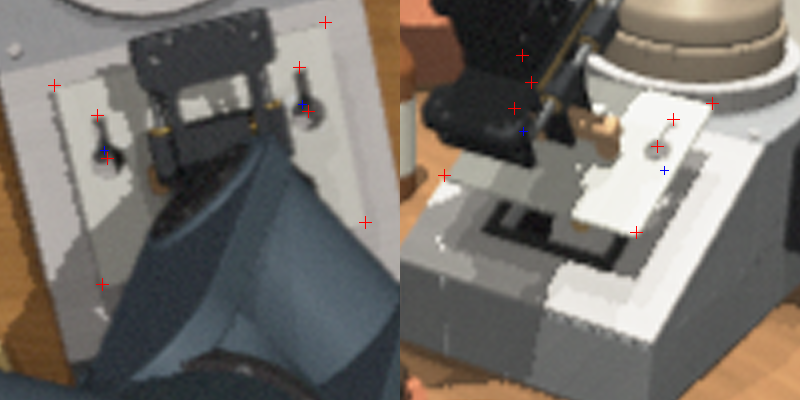

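m10 shows the predicted cover corners and holes on the observed ones within about 1 px in both views: top holes near (107,156) and (307,108), side corners near (712,100) and (634,232). I'll refine numerically by sliding the projected edges over the image gradients, cover now and mill in the first pictures.

```bash
cat > ed.py <<'E'
from st import *
import glob
from scipy.ndimage import map_coordinates
def shift(im,n,segs,rng=3):
    g=cv2.GaussianBlur(cv2.cvtColor(im,6).astype(float),(0,0),.7); gx=np.gradient(g,axis=1);gy=np.gradient(g,axis=0)
    S=[]
    for a,b in segs:
        q=proj(n,np.linspace(a,b,60)); d=q[-1]-q[0]; nn=np.array([-d[1],d[0]])/np.hypot(*d)
        S.append((q,nn))
    best=[]
    A=[];B=[]
    for q,nn in S:   # 1-D shift of each edge along its normal
        ts=np.arange(-rng,rng+.01,.1)
        sc=[abs(np.mean(nn[0]*map_coordinates(gx,(q+t*nn).T[::-1],order=1)+nn[1]*map_coordinates(gy,(q+t*nn).T[::-1],order=1))) for t in ts]
        i=int(np.argmax(sc)); A.append(nn);B.append(ts[i]); best.append((round(ts[i],1),round(sc[i],1)))
    return np.array(A),np.array(B),best
L=lambda X,Rr,T:[(Rr@np.array(a)+T,Rr@np.array(b)+T) for a,b in X]
I0={n:cv2.imread(f"pics/{n}0.png") for n in("top","side")}
mill={"top":[([-.09,.10,0],[-.09,-.10,0]),([-.07,-.11,0],[.07,-.11,0]),([-.07,.11,0],[.07,.11,0]),([.048,.05,.003],[.048,-.05,.003]),([-.048,.03,.003],[-.048,-.05,.003])],
"side":[([-.09,.10,0],[-.09,-.10,0]),([-.07,-.11,0],[.07,-.11,0]),([.048,.03,.003],[.048,-.05,.003]),([-.048,.05,.003],[-.048,-.05,.003])]}
Rc=R@np.array([[0,1,0],[1,0,0],[0,0,-1.]]); C=p+R@k
cov={"top":[([.06,.075,-.025],[.06,.052,-.025]),([.06,-.045,-.025],[.06,-.075,-.025]),([.05,.08,-.025],[-.05,.08,-.025]),([.05,-.08,-.025],[0,-.08,-.025])],
"side":[([.05,-.08,-.025],[-.05,-.08,-.025]),([.06,-.05,-.025],[.06,-.075,-.025]),([-.06,-.05,-.025],[-.06,-.075,-.025])]}
for n in("top","side"):
    im=cv2.imread(sorted(glob.glob(f"pics/raw_{n}_*"))[-1])
    print(n,"mill",shift(I0[n],n,L(mill[n],HR,HT))[2]); print(n,"cover",shift(im,n,L(cov[n],Rc,C))[2])
    for nm,v in(("hx",HR[:,0]),("hy",HR[:,1])): print(nm,((proj(n,HT+v*.001)-proj(n,HT))[0]).round(2))
    print([x.round(2).tolist() for x in shift(I0[n],n,L(mill[n],HR,HT))[0]])
E
python3 ed.py
```

```text
grip in hatch [0.023  0.0001 0.0686] err rot [ 0.05 -0.03 -0.02] F [ 0.4 -0.4 -3.3] 0.17770723929334065 29.99572902917862 19.3
top mill [(np.float64(0.4), np.float64(34.5)), (np.float64(-0.3), np.float64(22.5)), (np.float64(-0.5), np.float64(34.5)), (np.float64(0.1), np.float64(43.8)), (np.float64(0.1), np.float64(43.0))]
top cover [(np.float64(1.0), np.float64(10.6)), (np.float64(1.1), np.float64(7.3)), (np.float64(-0.1), np.float64(19.8)), (np.float64(0.1), np.float64(8.0))]
hx [-0.09 -0.4 ]
hy [-0.4  0.1]
[[0.23, 0.97], [0.98, -0.19], [0.97, -0.24], [0.23, 0.97], [0.23, 0.97]]
side mill [(np.float64(0.7), np.float64(44.4)), (np.float64(0.6), np.float64(56.6)), (np.float64(0.8), np.float64(61.8)), (np.float64(1.2), np.float64(65.7))]
side cover [(np.float64(-0.6), np.float64(31.6)), (np.float64(0.7), np.float64(42.5)), (np.float64(1.2), np.float64(56.1))]
hx [ 0.16 -0.26]
hy [-0.29 -0.09]
[[-0.32, 0.95], [0.87, 0.5], [-0.27, 0.96], [-0.3, 0.95]]
```

Each camera on its own puts cover and mill within 1–2 mm of aligned. I'll lower with a small correction (+0.5 mm in x, +0.5 mm in y) and check force as the heads enter the holes.

Call:
apply_moves:
  steps:
    - [[0.05, 0.05, 1, 0, 0, 0, -1], [0.05, 0.05, 1.7, 0, 0, 0, -1], [0.05, 0.05, 2.1, 0, 0, 0, -1], [0.05, 0.05, 2.3, 0, 0, 0, -1], [0.05, 0.05, 2.45, 0, 0, 0, -1], [0.05, 0.05, 2.6, 0, 0, 0, -1], [0.05, 0.05, 2.6, 0, 0, 0, -1], [0.05, 0.05, 2.6, 0, 0, 0, -1]]

```text
time_s: 20.3
position: [0.6336, 0.0525, 0.1476]
tcp_rot: [[-0.259, 0.837, 0.482], [0.966, 0.224, 0.129], [-0.0, 0.499, -0.867]]
force: [-0.5, -0.0, -3.6]
opening: 0.181
grasp_force: 30.0
```

```bash
python3 st.py
```

```text
grip in hatch [0.0232 0.0006 0.0422] err rot [ 0.09 -0.02 -0.02] F [-0.5 -0.  -3.6] 0.1806880617171173 29.99573439359665 20.3
```

The underside is at 12 mm, below the head tops, with no contact force, so the heads are through the holes. Lowering the rest.

Call:
apply_moves:
  steps:
    - [[0, 0, 0.2, 0, 0, 0, -1], [0, 0, 0.4, 0, 0, 0, -1], [0, 0, 0.55, 0, 0, 0, -1], [0, 0, 0.65, 0, 0, 0, -1], [0, 0, 0.75, 0, 0, 0, -1], [0, 0, 0.75, 0, 0, 0, -1], [0, 0, 0.75, 0, 0, 0, -1]]

```text
time_s: 21.18
position: [0.6372, 0.0535, 0.141]
tcp_rot: [[-0.259, 0.837, 0.482], [0.966, 0.224, 0.129], [-0.0, 0.499, -0.867]]
force: [-0.2, 0.5, -4.1]
opening: 0.181
grasp_force: 30.0
```

```bash
python3 st.py
```

```text
grip in hatch [0.0231 0.0007 0.0346] err rot [ 0.09 -0.01 -0.02] F [-0.2  0.5 -4.1] 0.18080538807938332 29.995703995227814 21.175
```

Still about 1.5 mm to the seal. A touch more, then see the force.

Call:
apply_moves:
  steps:
    - [[0, 0, 0.08, 0, 0, 0, -1], [0, 0, 0.14, 0, 0, 0, -1], [0, 0, 0.14, 0, 0, 0, -1], [0, 0, 0.14, 0, 0, 0, -1]]

```text
time_s: 21.68
position: [0.6378, 0.0537, 0.1397]
tcp_rot: [[-0.259, 0.837, 0.482], [0.966, 0.224, 0.129], [-0.0, 0.498, -0.867]]
force: [0.3, -0.3, -3.9]
opening: 0.179
grasp_force: 30.0
```

```bash
python3 st.py
```

```text
grip in hatch [0.0231 0.0007 0.0332] err rot [ 0.1  -0.01 -0.01] F [ 0.3 -0.3 -3.9] 0.17894876160981196 29.99587833881378 21.675
```

Call:
apply_moves:
  steps:
    - [[0, 0, 0.06, 0, 0, 0, -1], [0, 0, 0.12, 0, 0, 0, -1], [0, 0, 0.12, 0, 0, 0, -1]]

```text
time_s: 22.05
position: [0.6383, 0.0538, 0.139]
tcp_rot: [[-0.259, 0.837, 0.482], [0.966, 0.224, 0.129], [-0.0, 0.499, -0.867]]
force: [-3.3, -1.1, 2.2]
opening: 0.18
grasp_force: 30.0
```

```bash
python3 st.py
```

```text
grip in hatch [0.0231 0.0007 0.0324] err rot [ 0.08 -0.02 -0.02] F [-3.3 -1.1  2.2] 0.1799867907641719 29.999082684516907 22.05
```

Contact at about 7 N. Now letting go so it settles.

Call:
apply_moves:
  steps:
    - [[0, 0, 0, 0, 0, 0, -0.5], [0, 0, 0, 0, 0, 0, -0.4], [0, 0, 0, 0, 0, 0, -0.4], [0, 0, 0, 0, 0, 0, -0.4], [0, 0, 0, 0, 0, 0, -0.4], [0, 0, 0, 0, 0, 0, -0.4]]

```text
time_s: 22.8
position: [0.6384, 0.0538, 0.1387]
tcp_rot: [[-0.259, 0.837, 0.482], [0.966, 0.224, 0.129], [-0.0, 0.499, -0.867]]
force: [0.3, -0.8, 0.3]
opening: 0.304
grasp_force: 0.0
```

```bash
python3 st.py; python3 - <<'E'
from h import *
for n in("top","side"): cv2.imwrite(f"pics/rel_{n}.png",bot.capture(n))
E
```

```text
grip in hatch [0.0231 0.0007 0.032 ] err rot [ 0.1  -0.01 -0.01] F [ 0.3 -0.8  0.3] 0.3035535024431437 0.0 22.8
```

Call:
apply_moves:
  steps:
    - [[0, -0.3, 0, 0, 0, 0, -0.4], [0, -0.5, 0, 0, 0, 0, -0.4], [0, -0.7, 0, 0, 0, 0, -0.4], [0, -0.9, 0, 0, 0, 0, -0.4], [0, -1.1, 0, 0, 0, 0, -0.4], [0, -1.3, 0, 0, 0, 0, -0.4], [0, -1.5, 0, 0, 0, 0, -0.4], [0, -1.7, 0, 0, 0, 0, -0.4], [0, -1.9, 0, 0, 0, 0, -0.4], [0, -2.1, 0, 0, 0, 0, -0.4], [0, -2.3, 0, 0, 0, 0, -0.4], [0, -2.4, 0, 0, 0, 0, -0.4], [0, -2.4, 0, 0, 0, 0, -0.4]]

```text
time_s: 24.52
position: [0.6182, 0.0484, 0.1266]
tcp_rot: [[-0.259, 0.837, 0.481], [0.966, 0.224, 0.129], [-0.0, 0.498, -0.867]]
force: [-0.1, 0.4, -0.8]
opening: 0.297
grasp_force: 0.0
```

```bash
python3 st.py
```

```text
grip in hatch [-0.001   0.0007  0.0321] err rot [ 0.11 -0.   -0.01] F [-0.1  0.4 -0.8] 0.29650651891126983 0.0 24.525
```

Call:
apply_moves:
  steps:
    - [[0, -0.1, 0, 0, 0, 0, -0.4], [0, -0.2, 0, 0, 0, 0, -0.4], [0, -0.3, 0, 0, 0, 0, -0.4], [0, -0.3, 0, 0, 0, 0, -0.4]]

```text
time_s: 25.02
position: [0.6157, 0.0477, 0.1252]
tcp_rot: [[-0.259, 0.837, 0.481], [0.966, 0.224, 0.129], [-0.0, 0.498, -0.867]]
force: [0.2, 0.6, -0.0]
opening: 0.298
grasp_force: 0.1
```

```bash
python3 st.py
```

```text
grip in hatch [-0.004   0.0007  0.0321] err rot [ 0.11 -0.01 -0.01] F [ 0.2  0.6 -0. ] 0.29793448970719977 0.05401262431405485 25.025
```

Call:
apply_moves:
  steps:
    - [[0, -0.05, 0, 0, 0, 0, -0.4], [0, -0.1, 0, 0, 0, 0, -0.4], [0, -0.15, 0, 0, 0, 0, -0.4], [0, -0.15, 0, 0, 0, 0, -0.4]]

```text
time_s: 25.52
position: [0.6156, 0.0476, 0.1251]
tcp_rot: [[-0.259, 0.836, 0.483], [0.966, 0.224, 0.129], [-0.001, 0.5, -0.866]]
force: [3.6, 2.4, 0.9]
opening: 0.298
grasp_force: 2.3
```

```bash
python3 st.py
```

```text
grip in hatch [-0.0042  0.0006  0.0321] err rot [-0.   -0.02 -0.03] F [3.6 2.4 0.9] 0.29809484109942364 2.2806740552186966 25.525
```

Call:
apply_moves:
  steps:
    - [[0, -0.06, 0, 0, 0, 0, -0.4], [0, -0.12, 0, 0, 0, 0, -0.4], [0, -0.12, 0, 0, 0, 0, -0.4]]

```text
time_s: 25.9
position: [0.6155, 0.0475, 0.125]
tcp_rot: [[-0.259, 0.836, 0.484], [0.966, 0.224, 0.129], [-0.001, 0.501, -0.865]]
force: [6.4, 4.4, 1.9]
opening: 0.304
grasp_force: 3.4
```

```bash
python3 st.py
```

```text
grip in hatch [-0.0044  0.0006  0.0321] err rot [-0.09 -0.01 -0.04] F [6.4 4.4 1.9] 0.3035768830543098 3.412632644176483 25.9
```

The force rises with no further travel, so the screws are home. Centring the fingers, backing out, and moving clear.

Call:
apply_moves:
  steps:
    - [[0, 0.3, 0, 0, 0, 0, -0.4], [0, 0.65, 0, 0, 0, 0, -0.4], [0, 0.65, 0, 0, 0, 0, -0.4], [0, 0.65, -1, 0, 0, 0, -0.4], [0, 0.65, -3, 0, 0, 0, -0.4], [0, 0.65, -6, 0, 0, 0, -0.4], [0, 0.65, -12, 0, 0, 0, -0.4], [-6, 0, -17, 0, 0, 0, -0.4], [-12, -4, -20, 0, 0, 0, -0.4], [-18, -8, -22, 0, 0, 0, -0.4], [-24, -10, -22, 0, 0, 0, -0.4], [-30, -10, -22, 0, 0, 0, -0.4], [-34, -10, -22, 0, 0, 0, -0.4], [-34, -10, -22, 0, 0, 0, -0.4], [-34, -10, -22, 0, 0, 0, -0.4], [-34, -10, -22, 0, 0, 0, -0.4]]

```text
time_s: 27.9
position: [0.5111, -0.3295, 0.2646]
tcp_rot: [[-0.26, 0.838, 0.48], [0.966, 0.225, 0.131], [0.002, 0.498, -0.867]]
force: [-0.0, 0.7, -0.0]
opening: 0.3
grasp_force: 0.0
```

```bash
python3 - <<'E'
import io,contextlib
from h import *
with contextlib.redirect_stdout(io.StringIO()): from ed import shift,L
s=bot.read_state(); print(s["position"],s["force"].round(1))
cov=[([.06,.07,-.025],[.06,-.07,-.025]),([-.06,.07,-.025],[-.06,-.07,-.025]),([.05,.08,-.025],[-.05,.08,-.025]),([.05,-.08,-.025],[-.05,-.08,-.025])]
for n in("top","side"):
    im=bot.capture(n); cv2.imwrite(f"pics/fin_{n}.png",im)
    print(n,[tuple(map(float,b)) for b in shift(im,n,L(cov,HR,hp(0,0,.033)))[2]])
t=cv2.imread("pics/fin_top.png"); d=np.abs(t.astype(int)-cv2.imread("pics/top0.png")).sum(2)
m=((d>60)*255).astype(np.uint8); m[:165]=0;m[275:]=0;m[:,:165]=0;m[:,275:]=0
n,l,st,ce=cv2.connectedComponentsWithStats(m)
for i in range(1,n):
  if st[i,4]>15: print(st[i],ce[i].round(1), ray("top",ce[i],.02)[:2].round(3))
E
```

```text
[ 0.51114554 -0.32953425  0.26457985] [-0.   0.7 -0. ]
top [(0.8, 8.0), (-0.1, 15.7), (-0.4, 8.2), (0.6, 5.4)]
side [(0.3, 0.7), (0.6, 34.9), (-3.0, 9.9), (0.0, 16.9)]
[249 204  26  71 936] [265.7 250.6] [0.402 0.169]
[215 210  40  15 106] [236.8 218.3] [0.484 0.245]
[208 215   6  15  32] [209.5 222.3] [0.472 0.314]
[194 219   5  16  34] [195.6 226.7] [0.46  0.348]
```

The numbers agree:
- **Cover:** its edges sit within 1 px of the fully home position in the top view. In the side view the two clear edges match too; the other two are unreadable there.
- **Spatula:** it spans the small tray about its centre, columns 194–255 around 223.

Handing in.

```bash
python3 -c "
from rig import bot
print(bot.hand_in())"
```

```text
the job is handed in; nothing more can be done
None
```

I handed the job in at about 28 s; no verdict was shown. By my measurements the spatula lies in the small straw tray, and the cover sits flat on the seal, pushed home on both screws and released, with the arm clear.

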